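After the session: turn the training cards and rack the hand weights

TASK

The session is over, so get the corner ready for the next one. In the open ring binder turn both tabbed cards (red tab and yellow tab) over the rings to the far half, so that they lie flat with their other faces up and the green page is open. Put every hand weight that lies about back on the two-step rack, the turquoise ones in the lower front tray and the purple ones in the upper rear tray, each colour in one neat row: side by side, lying flat inside the tray in line with one another, handles straight from front to back, none on top of another; leave everything else where it is.

Things in the scene. Friction and masses are not known exactly. Their poses are not given: they have to be found in the camera images.
- small1: turquoise 0.5 kg hand weight: round handle 26 mm thick and 76 mm long between two hexagonal heads (44 mm across flats, 51 mm across corners, each 32 mm long), 140 mm long in all. Origin in the middle of the handle, x along the handle; lying on a flat of its heads the origin is 22 mm above what it lies on. Loose; may be absent
- small2: turquoise 0.5 kg hand weight: round handle 26 mm thick and 76 mm long between two hexagonal heads (44 mm across flats, 51 mm across corners, each 32 mm long), 140 mm long in all. Origin in the middle of the handle, x along the handle; lying on a flat of its heads the origin is 22 mm above what it lies on. Loose; may be absent
- small3: turquoise 0.5 kg hand weight: round handle 26 mm thick and 76 mm long between two hexagonal heads (44 mm across flats, 51 mm across corners, each 32 mm long), 140 mm long in all. Origin in the middle of the handle, x along the handle; lying on a flat of its heads the origin is 22 mm above what it lies on. Loose; may be absent
- large1: purple 0.75 kg hand weight: round handle 28 mm thick and 76 mm long between two hexagonal heads (52 mm across flats, 60 mm across corners, each 36 mm long), 148 mm long in all. Origin in the middle of the handle, x along the handle; lying on a flat of its heads the origin is 26 mm above what it lies on. Loose; may be absent
- large2: purple 0.75 kg hand weight: round handle 28 mm thick and 76 mm long between two hexagonal heads (52 mm across flats, 60 mm across corners, each 36 mm long), 148 mm long in all. Origin in the middle of the handle, x along the handle; lying on a flat of its heads the origin is 26 mm above what it lies on. Loose; may be absent
- large3: purple 0.75 kg hand weight: round handle 28 mm thick and 76 mm long between two hexagonal heads (52 mm across flats, 60 mm across corners, each 36 mm long), 148 mm long in all. Origin in the middle of the handle, x along the handle; lying on a flat of its heads the origin is 26 mm above what it lies on. Loose; may be absent
- front_tray (a point): lower front tray of the fixed black two-step weight rack: centre of its flat floor; x level from front to back, y along the row, z up. Inside 168 mm (x) by 223 mm (y), lip 8 mm high all round; three weights fit side by side about 70 mm apart. Floor 28 mm above the table
- rear_tray (a point): upper rear tray of the fixed black two-step weight rack: centre of its flat floor; x level from front to back, y along the row, z up. Inside 168 mm (x) by 223 mm (y), lip 8 mm high all round; three weights fit side by side about 70 mm apart. Floor 98 mm above the table, behind the front tray (centres 175 mm apart)
- rings (a point): middle of the three steel rings of the open blue ring binder (fixed, 242 x 172 mm, rings up to 36 mm above the table), on the axis about which the cards turn, 21 mm above the table; x level from the binder's near half to its far half, y along the ring axis, z up
- red_card (a joint): angle of the stiff white card with the red tab, turning about y of point rings: 0 = flat on the near half (start), 1.57 = upright, 3.14 = turned over, flat on the far half. 105 mm wide from the rings, 152 mm along them, 3 mm thick, 60 g; turns freely and falls to the side it leans to
- red_card_tab (a point): middle of the card's red tab: 34 mm wide (along y of rings), 5 mm thick, 26 mm out from the card's outer edge (this point 125 mm from the ring axis, 13 mm past that edge), about 16 mm of air below; offset 36 mm to +y, at joint 0 2 mm above the ring axis; this card lies on top of the yellow-tabbed one. Axes turn with the card, at joint 0 as those of rings
- yellow_card (a joint): angle of the stiff white card with the yellow tab, turning about y of point rings: 0 = flat on the near half (start), 1.57 = upright, 3.14 = turned over, flat on the far half. 105 mm wide from the rings, 152 mm along them, 3 mm thick, 60 g; turns freely and falls to the side it leans to
- yellow_card_tab (a point): middle of the card's yellow tab: 34 mm wide (along y of rings), 5 mm thick, 26 mm out from the card's outer edge (this point 125 mm from the ring axis, 13 mm past that edge), about 16 mm of air below; offset 36 mm to -y, at joint 0 2 mm below the ring axis; this card lies under the red-tabbed one and would carry it along. Axes turn with the card, at joint 0 as those of rings
- flask: upright orange drinks flask, 68 mm across, 200 mm tall; origin at the centre of its underside. Leave it where it is
- shaker: upright grey shaker cup with a black lid, 84 mm across, 162 mm tall; origin at the centre of its underside. Leave it where it is
- collar: steel barbell collar lying flat, 72 mm across, 30 mm tall; origin at the centre of its underside. Leave it where it is
- tape_roll: off-white roll of sports tape lying flat, 64 mm across, 38 mm tall; origin at the centre of its underside. Leave it where it is
- timer: round black interval timer lying flat, 68 mm across, 22 mm tall; origin at the centre of its underside. Leave it where it is
- phone: black phone lying flat, 150 x 72 x 9 mm; origin at the centre of its underside. Leave it where it is
Things that resemble listed ones, but are neither listed nor needed, are in the scene too. What is shaped like the large3 but white is not meant.

How it is judged:
By the outcome, as a careful person would: the job done as asked, in the order asked, and still so for the second after the job is handed in, with the robot touching nothing.
Of small1, small2, small3, large1, large2, large3 only 4 to 6 are there at a start; the rules pass over those that are not, and their reading is None.
At some moment in a run one of small1, small2, small3, large1, large2, large3 may be knocked a few centimetres aside while the robot is not near it.
Once in a run the grip may slacken for a moment while it holds something.
It also fails if it takes over 210 s, if anything falls off the work surface, if the arm or the gripper's body presses on something with over 40 N, if the wrist force passes 120 N, or if a joint passes its speed limit or range.

ROBOT

A 6-joint arm with a two-finger parallel gripper is mounted at the origin on the work surface. World frame = base frame: x ahead of the robot, y to its left, z up, the work surface at z = 0. Lengths are in m, angles in rad, forces in N, time in s.
With the tool pointing down it reaches from about 0.375 to 0.75 m from the base axis. Payload 9 kg.
Tool frame: the origin (TCP) lies on the centre line of the jaws, within the pads' length; the fingertips stand 25 mm ahead of it and the grasp point (between the pads) lies 6 mm ahead of it; z points along the fingers, x is the direction in which the jaws open and shut, and the axes are right-handed (so a half turn about z gives the same grasp; the last joint's range is limited). The gripper opens to 85 mm and grips with 20 to 120 N. Pads are 22 mm wide; open, the fingers measure 114 mm over their backs; the gripper's body (76 mm by 85 mm) begins 54 mm behind the grasp point. The pads swing forward as they close: fully open they stand 13 mm farther back than shut.
Start: joints at [0.903, 0.104, 0.097, 1.564, 0, 1.353], TCP at [0.261, 0.54, 0.256] pointing down, gripper open.
Joint ranges: [-2.99, 2.99], [-0.84, 1.86], [-1.1, 1.16], [-1.84, 2.11], [-1.51, 1.56], [-3.14, 3.14]. Speed limits (rad/s): [2.22, 2.22, 2.57, 3.14, 3.14, 3.14].

INTERFACE

Orientations are given as a rotation vector (axis times angle).
In Python, from station import move_to, servo_line, set_joints, grip, wait, ik, read_state, capture, PlanningError, hand_in gives the robot as it stands. The module is installed in compiled form; this text tells all that it offers. Calls block until the motion is done:
- move_to(position, orientation): joint-space move of the TCP to a pose.
- servo_line(position, attitude=None, velocity=0.15, max_force=None): straight line of the TCP; attitude=None keeps the orientation; velocity is the mean speed in m/s. With max_force (N) it stops when the force on the tool has changed by that much, and returns True; else False.
- set_joints(angles): joint-space move.
- grip(opening): finger opening in m; the grip force is fixed at half the most; returns when the fingers have stopped.
- wait(seconds).
- ik(position, orientation): joint angles nearest the present ones, or None.
- read_state(): the state.
- capture(name): name is "scene" or "top" or "wrist"; returns a dict with "img" (384x512x3 uint8, red, green, blue), "mtx" (3x3 intrinsics, pixels), "k1" (the pictures are not rectified: a ray, as slopes to the right and down, at radius r is drawn at 1 + k1 r^2 times it, then the intrinsics apply), "pose" (4x4, takes a point from camera to world coordinates). Camera axes: x right, y down, z forward; pixel columns grow to the right and rows downward; lengths in m; the calibration is good to about 2 mm. A picture is of the moment at which its call begins. There is no depth.
A pose or a line that the arm cannot do raises PlanningError and nothing moves.
- hand_in(): hands the job in, once; it reports no verdict.
The state is a dict: "time": time; "joint_pos": joint angles; "qvel": joint speeds; "effort": joint torques, N m; "tool_pos": TCP position; "ee_rot": TCP orientation; "contact_force": force on the tool from outside, world axes, zero at the start; "wrist_torque": the same for the moment, N m; "opening": finger opening in m.
Only numpy, scipy, OpenCV 4.12 (cv2) and the standard library are available. Lean on these libraries where they do the work, as an engineer would, in place of code of your own. Each camera call takes 0.05 s, during which the arm holds its last target. There are 200 camera calls.

## Working session

There is one attempt and no reset: what is moved stays moved. The work goes in short steps, each a Python script; the robot and the scene stay as the last script left them, time stands still between calls to the robot, and variables do not carry over. Pictures are saved under pics/ and viewed, about 12 in all and at most 16, crops included, and the job is handed in when it is done.

```bash
mkdir -p pics; ls
python3 - <<'E'
from station import *
import cv2
for n in ["top","scene"]:
    c=capture(n); cv2.imwrite(f"pics/{n}0.png",cv2.resize(c["img"][:,:,::-1],(800,600),interpolation=cv2.INTER_CUBIC)); cv2.imwrite(f"{n}0raw.png",c["img"][:,:,::-1])
    print(n,c["mtx"].tolist(),c["k1"],c["pose"].round(4).tolist())
s=read_state(); print(s["time"],s["tool_pos"],s["ee_rot"],s["opening"])
E
```

```text
pics
top [[421.2059470328406, 0.0, 265.31628847856433], [0.0, 421.2059470328406, 188.71367333639944], [0.0, 0.0, 1.0]] -0.032612097054159586 [[0.0052, -0.9901, 0.1401, 0.3504], [-0.9999, -0.0035, 0.0122, 0.047], [-0.0116, -0.1402, -0.9901, 1.4375], [0.0, 0.0, 0.0, 1.0]]
scene [[367.41675039362656, 0.0, 249.0737735945779], [0.0, 367.41675039362656, 192.74720679779603], [0.0, 0.0, 1.0]] -0.011389121848422456 [[-0.6329, 0.4613, -0.6219, 1.2865], [0.7741, 0.3617, -0.5195, 0.6935], [-0.0147, -0.8102, -0.586, 0.7797], [0.0, 0.0, 0.0, 1.0]]
0.1 [0.26066951 0.54012727 0.25558052] [ 2.66054890e+00  1.66993427e+00 -1.79606256e-03] 0.08528804453237589
```

View pics/top0.png

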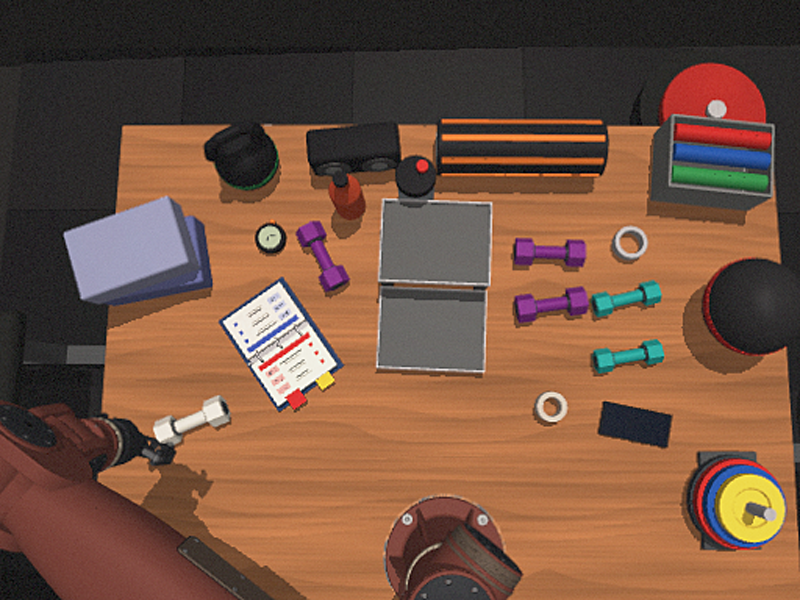

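View pics/scene0.png

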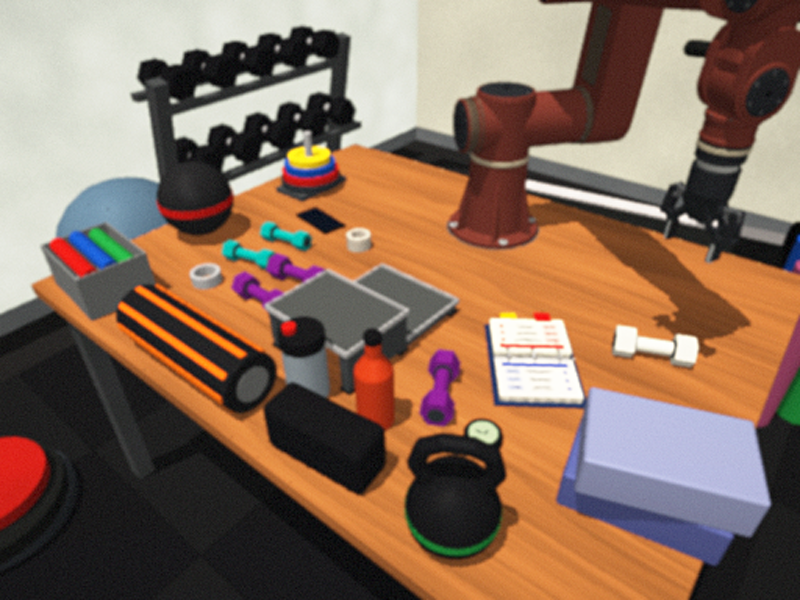

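Both views agree. Three purple weights are at top-view (322,257), (550,252) and (551,305), and two turquoise at (627,299) and (628,355). That makes five, so small3 or similar is absent. The white one at (192,420) is the decoy. The binder is at (281,345), with the red tab at (296,399) and the yellow tab at (325,380). The rack trays are at (435,243) rear and (432,330) front.

```bash
cat > h.py <<'E'
import numpy as np, cv2
from station import *
from scipy.spatial.transform import Rotation as R
def ray(c,uv):
    uv=np.asarray(uv,float).reshape(-1,1,2)
    d=(uv[:,0]-c["mtx"][:2,2])/c["mtx"][0,0]; s=d.copy()
    for _ in range(5): s=d/(1+c["k1"]*(s**2).sum(1,keepdims=True))
    return np.c_[s,np.ones(len(s))]@c["pose"][:3,:3].T, c["pose"][:3,3]
def onplane(c,uv,z):
    d,o=ray(c,uv); return o+d*((z-o[2])/d[:,2])[:,None]
def proj(c,p):
    q=(np.atleast_2d(p)-c["pose"][:3,3])@c["pose"][:3,:3]; s=q[:,:2]/q[:,2:]
    return s*(1+c["k1"]*(s**2).sum(1,keepdims=True))*c["mtx"][0,0]+c["mtx"][:2,2]
HSV={"purple":((135,90,40),(165,255,255)),"turq":((80,100,60),(95,255,255)),"yellow":((24,150,120),(34,255,255)),"red":((0,190,120),(4,255,255))}
def blobs(c,col,amin=20):
    h=cv2.cvtColor(c["img"],cv2.COLOR_RGB2HSV); m=cv2.inRange(h,*HSV[col])
    if col=="red": m|=cv2.inRange(h,(175,190,120),(180,255,255))
    n,l,st,ce=cv2.connectedComponentsWithStats(m)
    return [(ce[i],np.argwhere(l==i)[:,::-1],st[i,4]) for i in range(1,n) if st[i,4]>=amin]
def weights(c,z0=0):
    out=[]
    for col,z in(("purple",.026),("turq",.022)):
        for ce,px,a in blobs(c,col,150):
            p=onplane(c,px,z+z0)[:,:2]; (cx,cy),(w,h),ang=cv2.minAreaRect(p.astype(np.float32)*1000)
            u=np.linalg.svd(p-p.mean(0),full_matrices=False)[2][0]
            out.append((col,ce.round(0),np.array([cx,cy])/1000,np.arctan2(u[1],u[0])%np.pi,max(w,h),min(w,h)))
    return out
def down(yaw,tilt=0):  # tool z down, jaws (tool x) along world direction yaw
    return R.from_matrix(np.array([[np.cos(yaw),np.sin(yaw),0],[np.sin(yaw),-np.cos(yaw),0],[0,0,-1.]]))
E
python3 - <<'E'
from h import *
c=capture("top")
for w in weights(c): print(w[0],w[1],w[2].round(3),"yaw",np.degrees(w[3]).round(1),"LxW",round(w[4]),round(w[5]))
for col,z in(("red",.023),("yellow",.019)):
    for ce,px,a in blobs(c,col,20):
        print(col,ce.round(1),a,onplane(c,[ce],z)[0].round(4))
h=cv2.cvtColor(c["img"],cv2.COLOR_RGB2HSV)
for u,v in((435,243),(432,330),(384,240),(436,206),(296,399),(325,380),(300,360)): print(u,v,h[int(v*.64),int(u*.64)])
# floors: grey, inside roi
for n,(u,v),z in(("rear",(435,243),.098),("front",(432,340),.028)):
    m=cv2.inRange(h,(0,0,75),(180,45,125)); l=cv2.connectedComponents(m)[1]
    k=l[int(v*.64),int(u*.64)]; px=np.argwhere(l==k)[:,::-1]
    p=onplane(c,px,z)[:,:2]; r=cv2.minAreaRect((p*1000).astype(np.float32)); print(n,k,len(px),np.round(r[0],1),np.round(r[1],1),round(r[2],2))
E
```

```text
purple [206. 163.] [0.638 0.269] yaw 28.0 LxW 158 59
purple [342. 161.] [ 0.644 -0.209] yaw 89.1 LxW 111 59
purple [368. 162.] [ 0.645 -0.286] yaw 172.1 LxW 59 41
purple [369. 192.] [ 0.54  -0.286] yaw 5.7 LxW 61 46
purple [344. 196.] [ 0.53  -0.209] yaw 98.2 LxW 113 58
turq [393. 192.] [ 0.54  -0.377] yaw 104.3 LxW 110 48
turq [418. 225.] [ 0.431 -0.448] yaw 9.1 LxW 49 40
turq [394. 229.] [ 0.419 -0.374] yaw 100.4 LxW 111 49
red [456.8  59.4] 1563 [ 1.0185 -0.6156  0.023 ]
red [462.5  86.2] 552 [ 0.9182 -0.6292  0.023 ]
red [269.9 105.8] 41 [0.8431 0.0501 0.023 ]
red [181.5 225. ] 88 [0.4265 0.3459 0.023 ]
red [189.1 255.1] 94 [0.3264 0.3173 0.023 ]
red [460.3 316.6] 300 [ 0.1309 -0.575   0.023 ]
yellow [207.8 243. ] 70 [0.3669 0.2562 0.019 ]
yellow [479.8 324.3] 1119 [ 0.1055 -0.6398  0.019 ]
435 243 [ 12  12 108]
432 330 [ 20   7 106]
384 240 [40  8 95]
436 206 [18 13 99]
296 399 [  0 195 224]
325 380 [ 25 185 240]
300 360 [ 26  14 248]
rear 30 3426 [667.6  20.7] [223.9 194.5] 87.87
front 100 2903 [471.2  30. ] [225.8 153.7] 87.84
```

Run:
```python
import cv2
a=cv2.imread("top0raw.png"); 
b=cv2.resize(a[165:270,130:330],None,fx=4,fy=4,interpolation=cv2.INTER_CUBIC)
cv2.imwrite("pics/crop1.png",b[:600,:800])
```

```text
(no output)
```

View pics/crop1.png

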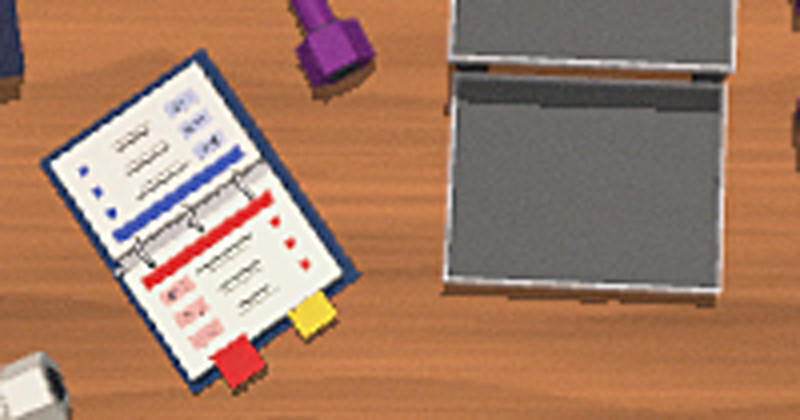

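The crop confirms the geometry. The red tab is at crop (238,362), the yellow at (313,314), and the rings run along (120,270)–(262,165). The tab spacing measures 73 mm against the 72 mm given, so the pose is good. I'll pinch each tab by its side edges, with the jaws along the ring axis and using the tips only, and let the card pivot between the pads.

```bash
cat >> h.py <<'E'
RED=np.array([.3264,.3173]); YEL=np.array([.3669,.2562])
ey=(RED-YEL)/np.linalg.norm(RED-YEL); ex=np.array([ey[1],-ey[0]]); RINGS=np.r_[(RED+YEL)/2+.125*ex,.021]
EX=np.r_[ex,0];EY=np.r_[ey,0];EZ=np.array([0,0,1.])
def tab(th,red,r=.127):
    h=.002 if red else -.002
    return RINGS+(.036 if red else -.036)*EY+r*(-np.cos(th)*EX+np.sin(th)*EZ)+h*(np.sin(th)*EX+np.cos(th)*EZ)
def best(pos,yaw):
    o=[]
    for y in(yaw,yaw+np.pi):
        rv=down(y).as_rotvec(); q=ik(pos,rv)
        if q is not None: o.append((abs(q[5]),rv))
    return min(o,key=lambda t:t[0])[1] if o else None
def turn(red,up=.014):
    U=np.array([0,0,up]); p=tab(0,red)+U; yaw=np.arctan2(ey[1],ey[0]); rv=best(p,yaw)
    grip(.052); move_to(p+[0,0,.08],rv); servo_line(p+[0,0,.02],velocity=.12)
    print("touch",servo_line(p,velocity=.05,max_force=8)); grip(.02); print("open",read_state()["opening"])
    for i,th in enumerate(np.radians(np.arange(14,169,14))):
        servo_line(tab(th,red)+U,velocity=.09); s=read_state(); print(int(np.degrees(th)),round(s["opening"],4),np.round(s["contact_force"],1))
        if s["opening"]<.03: print("LOST"); break
    grip(.05); servo_line(read_state()["tool_pos"]+[0,0,.09],velocity=.15); print("t",read_state()["time"])
E
python3 - <<'E'
from h import *
print(RINGS.round(3),np.degrees(np.arctan2(ex[1],ex[0])).round(1))
p=tab(0,True)+[0,0,.1]; print(best(p,np.arctan2(ey[1],ey[0])))
move_to(p+[0,0,.03],best(p,np.arctan2(ey[1],ey[0]))); print(read_state()["joint_pos"])
c=capture("wrist"); cv2.imwrite("pics/w1.png",c["img"][:,:,::-1]); print(proj(c,[tab(0,True,.125),tab(0,False,.125),RINGS]).round(0))
E
```

```text
[0.451 0.356 0.021] 33.5
[1.48605208 2.76789697 0.        ]
[ 4.81120926e-01 -3.52669820e-01 -5.11686134e-01  1.41109776e+00
  1.17989679e-04 -1.03512628e-01]
[[258. 192.]
 [181. 191.]
 [224. 306.]]
```

View pics/w1.png

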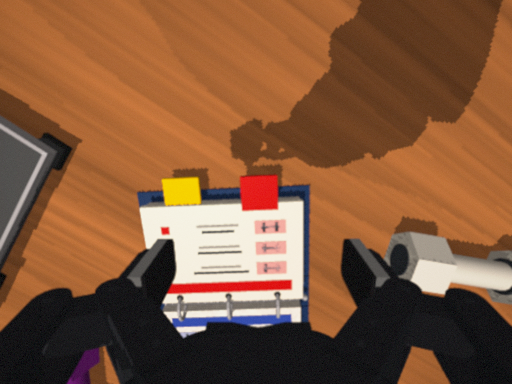

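The wrist view confirms it: the red tab is at (259,192) and the yellow at (181,191), against predictions of (258,192) and (181,191). The middle ring is at (229,305). I'll turn the red card now.

Run:
```python
from h import *
turn(True)
c=capture("scene"); cv2.imwrite("pics/s1.png",cv2.resize(c["img"][190:290,280:440,::-1],None,fx=4,fy=4))
```

```text
touch True
open 0.03212298242430813
14 0.032 [-5.4  2.6 -2.8]
28 0.0328 [-10.2   1.5   0.5]
42 0.0323 [-12.3   4.6   1.5]
56 0.0324 [-10.4  10.6  -1.6]
70 0.0318 [-10.4  13.7  -8. ]
84 0.0319 [-14.8  15.9  -7.4]
98 0.032 [-17.   19.2  -4.9]
112 0.0308 [-17.3  22.1  -0.1]
126 0.0295 [-17.3  26.8   5.2]
LOST
t 9.0
```

View pics/s1.png

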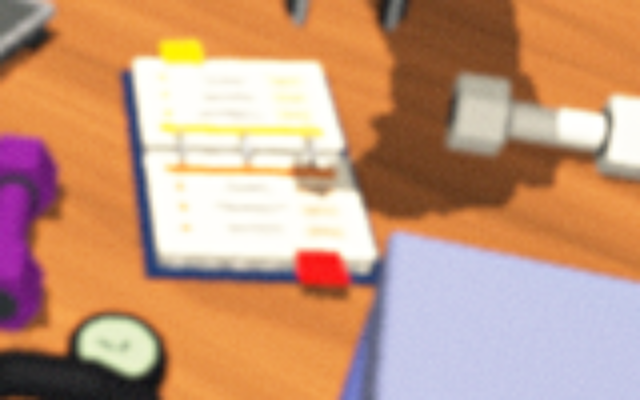

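The red card is flat on the far half, with its tab at (322,270), and the yellow page is exposed. Next, the yellow card.

```bash
sed -i 's/s\["opening"\]<.03:/s["opening"]<.026:/' h.py
python3 - <<'E'
from h import *
turn(False)
s=read_state()
servo_line(s["tool_pos"]+[0,0,.05]); q=np.array(read_state()["joint_pos"]); 
c=capture("scene"); cv2.imwrite("pics/s2.png",cv2.resize(c["img"][190:290,280:440,::-1],None,fx=4,fy=4))
E
```

```text
touch False
open 0.03215271374072502
14 0.032 [ 0.4  7.8 -3.7]
28 0.0316 [-0.1 10.1 -5.8]
42 0.0317 [-0.  11.9 -8.8]
56 0.0316 [-4.  11.9 -8.5]
70 0.0313 [-8. 13. -7.]
84 0.0299 [-11.2  14.3  -3.6]
98 0.0196 [ 2.  -2.2  1.3]
LOST
t 16.3333
```

View pics/s2.png

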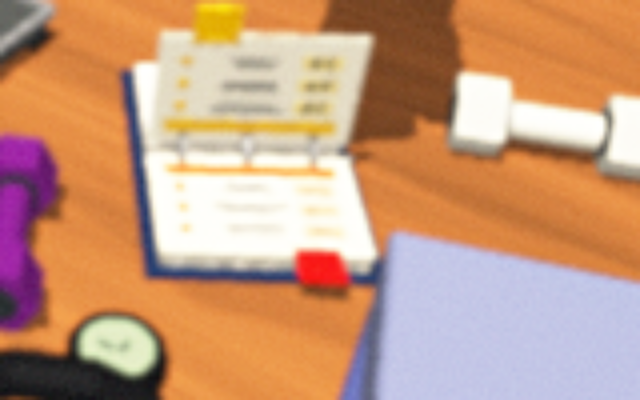

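The yellow card slipped out near upright and is still standing or falling (tab at crop (220,22)). The steady ~18 N along +y of the rings means I'm gripping off centre. I'll regrasp 2.5 mm toward +y and 3 mm deeper.

```bash
sed -i 's/U=np.array(\[0,0,up\])/U=np.array([0,0,up])+.0025*EY/' h.py
python3 - <<'E'
from h import *
wait(1.0)
c=capture("top"); b=[onplane(c,[ce],.019)[0].round(4) for ce,px,a in blobs(c,"yellow",20)]; print(b,tab(0,False,.125))
if np.linalg.norm(b[0][:2]-tab(0,False,.125)[:2])<.012: 
    turn(False,.011)
    s=read_state(); wait(.5)
    c=capture("scene"); cv2.imwrite("pics/s3.png",cv2.resize(c["img"][190:290,280:440,::-1],None,fx=4,fy=4))
E
```

```text
[array([ 0.1052, -0.64  ,  0.019 ])] [0.3665398  0.25674341 0.019     ]
```

Run:
```python
from h import *
c=capture("scene"); print([(ce.round(),a) for ce,px,a in blobs(c,"yellow",10)]); print(proj(c,[tab(0,False,.125),tab(np.pi,False,.125)]).round())
cv2.imwrite("pics/s3.png",cv2.resize(c["img"][190:290,280:440,::-1],None,fx=4,fy=4))
```

```text
[(array([197., 100.]), np.int32(253)), (array([334., 192.]), np.int32(22))]
[[324. 203.]
 [330. 255.]]
```

View pics/s3.png

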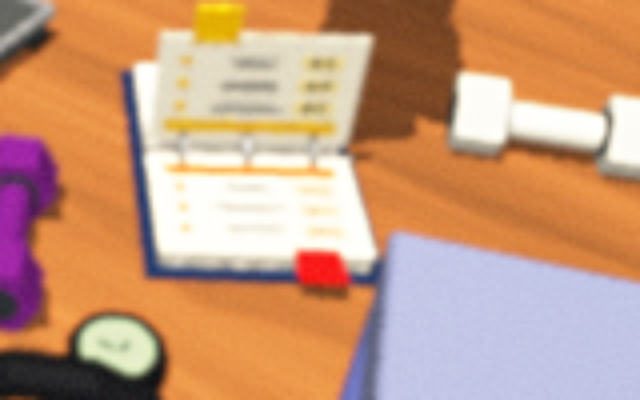

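Run:
```python
from h import *
c=capture("scene"); 
for d in range(60,125,8): print(d,proj(c,[tab(np.radians(d),False,.125)]).round(1))
s=read_state(); print(s["tool_pos"], (s["tool_pos"]-RINGS)@np.c_[EX,EY,EZ],s["opening"])
w=capture("wrist"); print(blobs(w,"yellow",20)[:2] and [(b[0],b[2]) for b in blobs(w,"yellow",20)])
```

```text
60 [[329.4 186.6]]
68 [[330.1 187.4]]
76 [[330.7 189. ]]
84 [[331.3 191.4]]
92 [[331.8 194.6]]
100 [[332.3 198.6]]
108 [[332.6 203.3]]
116 [[332.8 208.6]]
124 [[332.9 214.3]]
[0.48335743 0.33426194 0.30003324] [ 0.01519799 -0.03592813  0.27903324] 0.04978506800618973
[(array([264.48412698, 174.13492063]), np.int32(126))]
```

The card is standing at about 85–90° (measured (334,192), against the 84° projection of (331,191)) and appears to be held by hinge friction. I'll nudge it over from the near side with closed fingertips.

Run:
```python
from h import *
def P(x,h): return RINGS+x*EX-.02*EY+(h+.025)*EZ
grip(0.0)
servo_line(P(-.08,.25),velocity=.25); servo_line(P(-.08,.085),velocity=.2)
for x,h in((0.0,.088),(.05,.075),(.08,.05)):
    print(servo_line(P(x,h),velocity=.1,max_force=15),np.round(read_state()["contact_force"],1))
servo_line(P(.05,.2),velocity=.25); wait(.5)
c=capture("scene"); cv2.imwrite("pics/s4.png",cv2.resize(c["img"][190:290,280:440,::-1],None,fx=4,fy=4)); print(read_state()["time"])
```

```text
False [-0.5 -0.  -0.5]
False [-0.8 -0.3  0.1]
False [-0.3 -1.1  1. ]
23.5667
```

View pics/s4.png

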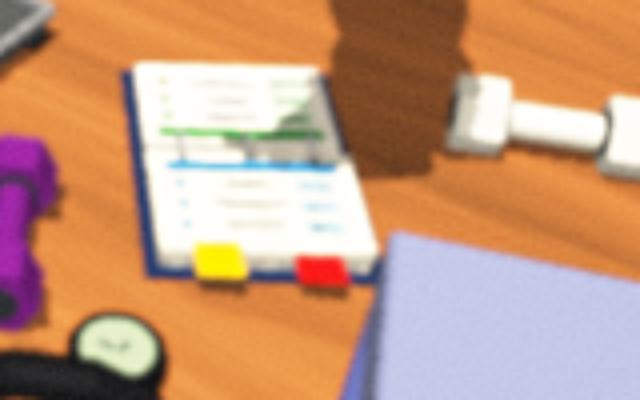

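Both cards lie flat on the far half and the green page is open. Next I'll measure the rack lips and the weights.

```bash
sed -i 's/"purple":((135,90,40),(165,255,255)),"turq":((80,100,60),(95,255,255))/"purple":((130,60,25),(170,255,255)),"turq":((78,70,35),(98,255,255))/; s/    n,l,st,ce=cv2.conn/    if col in("purple","turq"): m=cv2.morphologyEx(m,cv2.MORPH_CLOSE,np.ones((5,5),np.uint8) if col=="turq" else np.ones((3,3),np.uint8))\n    n,l,st,ce=cv2.conn/' h.py
python3 - <<'E'
from h import *
c=capture("top")
for w in weights(c): print(w[0],w[1],w[2].round(3),"yaw",np.degrees(w[3]).round(1),"LxW",round(w[4]),round(w[5]))
h=cv2.cvtColor(c["img"],cv2.COLOR_RGB2HSV)
m=cv2.inRange(h,(0,0,135),(180,60,255))
for n,z,(u0,u1,v0,v1) in(("rear",.106,(238,320,122,185)),("front",.036,(236,318,178,242))):
    px=np.argwhere(m[v0:v1,u0:u1])[:,::-1]+[u0,v0]; p=onplane(c,px,z)[:,:2]*1000
    r=cv2.minAreaRect(p.astype(np.float32)); print(n,len(px),np.round(r[0],1),np.round(r[1],1),round(r[2],2))
    a=np.radians(-2.2); q=p@np.array([[np.cos(a),-np.sin(a)],[np.sin(a),np.cos(a)]])
    for k in(0,1):
        hh,e=np.histogram(q[:,k],bins=np.arange(q[:,k].min(),q[:,k].max()+4,4)); print(" xy"[k+1],[(int(e[i]),int(hh[i])) for i in range(len(hh)) if hh[i]>15])
E
```

```text
purple [206. 163.] [0.638 0.269] yaw 28.0 LxW 159 59
purple [352. 161.] [ 0.646 -0.229] yaw 88.6 LxW 154 59
purple [353. 194.] [ 0.531 -0.231] yaw 98.5 LxW 158 60
turq [401. 191.] [ 0.546 -0.394] yaw 103.4 LxW 152 49
turq [402. 228.] [ 0.421 -0.393] yaw 100.0 LxW 152 51
rear 388 [646.3  22. ] [230.2 187.8] 88.59
x [(550, 20), (562, 86), (566, 45), (730, 16), (734, 64)]
y [(-68, 63), (-64, 20), (155, 37), (159, 31)]
front 434 [486.4  24.5] [239.4 201.4] 89.42
x [(386, 78), (390, 43), (558, 29), (570, 37), (574, 84), (578, 23)]
y [(-70, 40), (-66, 43), (157, 48)]
```

```bash
cat >> h.py <<'E'
A=np.radians(-2.2); TX=np.array([np.cos(A),np.sin(A)]); TY=np.array([-np.sin(A),np.cos(A)])
FRONT=np.array([.4765,.0277]); REAR=np.array([.6518,.021])
E
python3 - <<'E'
from h import *
c=capture("scene")
for n,uv,r in(("flask",(376*.64,427*.64),.034),("shaker",(309*.64,399*.64),.042)):
    p=onplane(c,[uv],0)[0][:2]; d=p-c["pose"][:2,3]; print(n,(p+r*d/np.linalg.norm(d)).round(3))
for t,z,ys in((REAR,.098+.026,(-.07,0,.07)),(FRONT,.028+.022,(-.035,.035))):
    for y in ys:
        p=t+y*TY; P=np.r_[p,z+.008]
        for yaw in(A+np.pi/2,A-np.pi/2):
            q=[ik(P+[0,0,dz],down(yaw).as_rotvec()) for dz in(0,.12)]
            print(p.round(3),round(np.degrees(yaw)),[None if k is None else k.round(2)[[1,2,3,5]] for k in q])
for w in weights(capture("top")):
    for yaw in(w[3]+np.pi/2,w[3]-np.pi/2):
        q=ik(np.r_[w[2],.03],down(yaw).as_rotvec()); print(w[0],w[2].round(3),round(np.degrees(yaw)),None if q is None else q.round(2)[5])
E
```

```text
flask [0.744 0.203]
shaker [0.769 0.05 ]
[ 0.649 -0.049] 88 [array([ 0.27,  0.06,  1.36, -0.24]), array([ 0.26,  0.27,  1.57, -0.24])]
[ 0.649 -0.049] -92 [array([0.27, 0.06, 1.36, 2.9 ]), array([0.26, 0.27, 1.57, 2.9 ])]
[0.652 0.021] 88 [array([ 0.27,  0.06,  1.36, -0.13]), array([ 0.27,  0.27,  1.57, -0.13])]
[0.652 0.021] -92 [array([0.27, 0.06, 1.36, 3.01]), array([0.27, 0.27, 1.57, 3.01])]
[0.654 0.091] 88 [array([ 0.3 ,  0.09,  1.36, -0.02]), array([ 0.29,  0.3 ,  1.58, -0.02])]
[0.654 0.091] -92 [array([0.3 , 0.09, 1.36, 3.12]), array([0.29, 0.3 , 1.58, 3.12])]
[ 0.475 -0.007] 88 [array([-0.22, -0.58,  1.21, -0.25]), array([-0.28, -0.41,  1.44, -0.25])]
[ 0.475 -0.007] -92 [array([-0.22, -0.58,  1.21,  2.89]), array([-0.28, -0.41,  1.44,  2.89])]
[0.478 0.063] 88 [array([-0.2 , -0.56,  1.21, -0.1 ]), array([-0.26, -0.39,  1.44, -0.1 ])]
[0.478 0.063] -92 [array([-0.2 , -0.56,  1.21,  3.04]), array([-0.26, -0.39,  1.44,  3.04])]
purple [0.638 0.269] 118 -0.28
purple [0.638 0.269] -62 2.86
purple [ 0.647 -0.229] 178 -2.08
purple [ 0.647 -0.229] -2 1.07
purple [ 0.531 -0.231] 188 -2.35
purple [ 0.531 -0.231] 8 0.79
turq [ 0.546 -0.394] 193 -2.62
turq [ 0.546 -0.394] 13 0.52
turq [ 0.421 -0.393] 190 -2.72
turq [ 0.421 -0.393] 10 0.42
```

Reach is fine everywhere, and the flask and shaker clear the path. I'll pick the first turquoise weight.

```bash
cat >> h.py <<'E'
def pick_place(col,near,slot):
    """near: expected xy; slot: y offset in tray"""
    rad,tray,floor,op=(.022,FRONT,.028,.026) if col=="turq" else (.026,REAR,.098,.028)
    ws=[w for w in weights(capture("top")) if w[0]==col and 140<w[4]<172 and 42<w[5]<68]
    w=min(ws,key=lambda w:np.linalg.norm(w[2]-near)); print(col,w[2].round(3),np.degrees(w[3]).round(1),"moved",np.linalg.norm(w[2]-near).round(3))
    if np.linalg.norm(w[2]-near)>.08: print("not found"); return False
    H=.28; g=np.r_[w[2],rad+.008]; rv=best(g,w[3]+np.pi/2)
    grip(.065); move_to(np.r_[w[2],.15],rv)
    if servo_line(g+[0,0,.0],velocity=.12,max_force=15): print("touched at",read_state()["tool_pos"]); return False
    grip(.015); o=read_state()["opening"]; print("held",round(o,4))
    if o<op-.006: return False
    servo_line(np.r_[w[2],H],velocity=.2)
    t=np.r_[tray+slot*TY,floor+rad+.008]; rv2=best(t,A+np.pi/2)
    move_to(np.r_[t[:2],H],rv2); o=read_state()["opening"]; print("held",round(o,4),np.round(read_state()["contact_force"],1))
    if o<op-.006: print("LOST"); return False
    servo_line(t+[0,0,.03],velocity=.15); f=servo_line(t+[0,0,-.001],velocity=.05,max_force=10); print("down",f,read_state()["tool_pos"].round(4)-t.round(4))
    grip(.05); servo_line(np.r_[t[:2],H],velocity=.2); print("t",round(read_state()["time"],1)); return True
E
python3 - <<'E'
from h import *
print(pick_place("turq",np.array([.421,-.393]),-.035))
c=capture("top"); 
for w in weights(c): print(w[0],w[1],w[2].round(3),"yaw",np.degrees(w[3]).round(1),"LxW",round(w[4]),round(w[5]))
c=capture("scene"); cv2.imwrite("pics/s5.png",cv2.resize(c["img"][120:270,90:310,::-1],None,fx=3,fy=3))
E
```

```text
turq [ 0.421 -0.393] 99.9 moved 0.0
held 0.0239
held 0.0243 [ 0.1 -0.3 -5.3]
down True [-0.0006  0.0002  0.0007]
t 35.2
True
purple [206. 163.] [0.638 0.269] yaw 27.9 LxW 159 59
purple [356. 161.] [ 0.646 -0.231] yaw 84.9 LxW 151 59
purple [353. 194.] [ 0.531 -0.23 ] yaw 98.9 LxW 160 60
turq [400. 191.] [ 0.546 -0.394] yaw 103.4 LxW 151 49
```

View pics/s5.png

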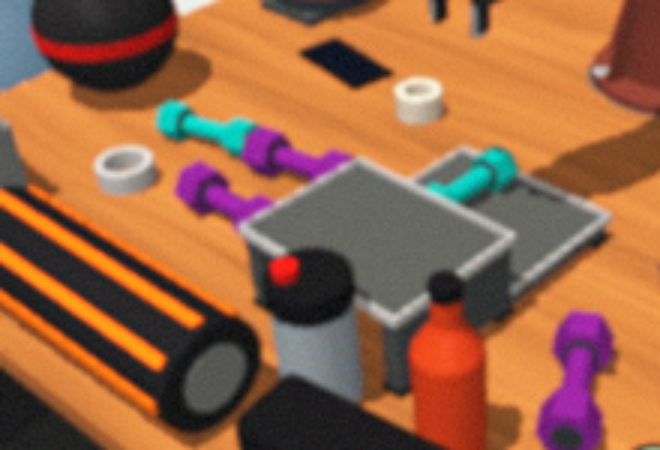

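The first turquoise weight sits straight in the front tray, at crop (470,180). I'll switch yaw to the bounding rectangle, which copes better with mask gaps, and continue with the others.

```bash
sed -i 's/            u=np.linalg.svd.*/            b=cv2.boxPoints(((cx,cy),(w,h),ang)); u=max(b[1]-b[0],b[2]-b[1],key=np.linalg.norm)/' h.py
python3 - <<'E'
from h import *
ok=pick_place("turq",np.array([.546,-.394]),.035)
if ok: ok=pick_place("purple",np.array([.531,-.230]),-.07)
if ok: ok=pick_place("purple",np.array([.646,-.230]),0)
print(ok)
c=capture("scene"); cv2.imwrite("pics/s6.png",cv2.resize(c["img"][120:270,90:310,::-1],None,fx=3,fy=3))
E
```

```text
turq [ 0.546 -0.394] 103.2 moved 0.0
held 0.0243
held 0.0242 [-0.1  0.2 -4.7]
down True [-0.0005  0.      0.0008]
t 45.5
purple [ 0.531 -0.231] 98.4 moved 0.001
held 0.0262
held 0.026 [-0.5 -0.7 -7.2]
down True [-4.e-04  1.e-04  9.e-04]
t 53.7
purple [0.638 0.269] 27.6 moved 0.499
not found
False
```

View pics/s6.png

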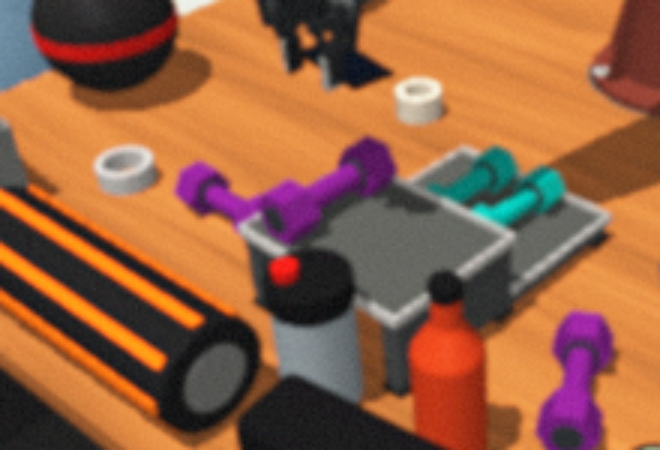

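Three are placed neatly. The arm hid the purple weight at (0.646,-0.23) from the top camera, so the left one goes to the middle slot first.

Run:
```python
from h import *
ok=pick_place("purple",np.array([.638,.269]),0)
if ok:
    ws=[(w[1],w[2].round(3),round(w[4]),round(w[5])) for w in weights(capture("top"))]; print(ws)
    # step aside so that the top camera sees the last one
    s=read_state(); move_to([.45,.25,.28],s["ee_rot"])
    ok=pick_place("purple",np.array([.646,-.230]),.07)
s=read_state(); move_to([.35,.38,.28],s["ee_rot"]); wait(1)
for n in("scene","top"):
    c=capture(n)["img"][:,:,::-1]; c=c[120:290,90:350] if n=="scene" else c[110:260,120:440]
    cv2.imwrite(f"pics/{n}7.png",cv2.resize(c,None,fx=3 if n=="scene" else 2.5,fy=3 if n=="scene" else 2.5))
```

```text
purple [0.638 0.269] 27.6 moved 0.0
held 0.0259
held 0.0261 [-0.4  0.9 -8.9]
down True [-4.e-04  1.e-04  1.e-03]
t 62.1
[(array([306., 157.]), array([ 0.668, -0.078]), 168, 25), (array([352., 161.]), array([ 0.647, -0.229]), 154, 59)]
purple [ 0.647 -0.229] 88.4 moved 0.001
held 0.026
held 0.0266 [-0.7 -0.5 -6.6]
down True [-0.0005  0.0001  0.0008]
t 72.5
```

View pics/scene7.png

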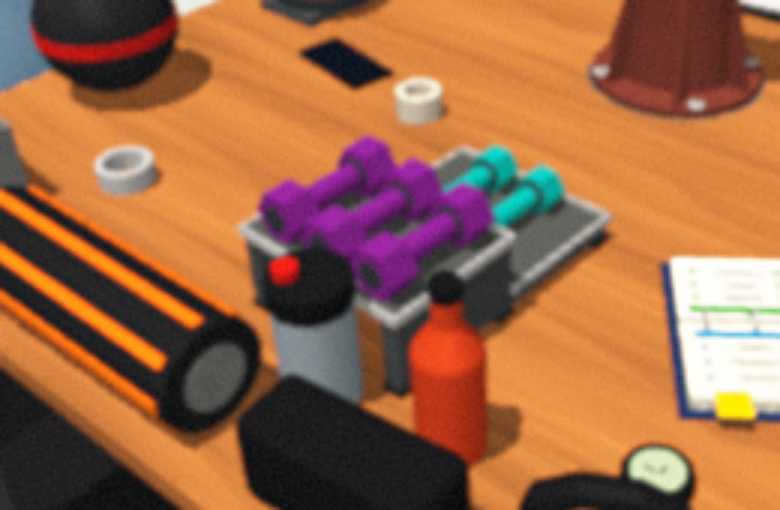

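View pics/top7.png

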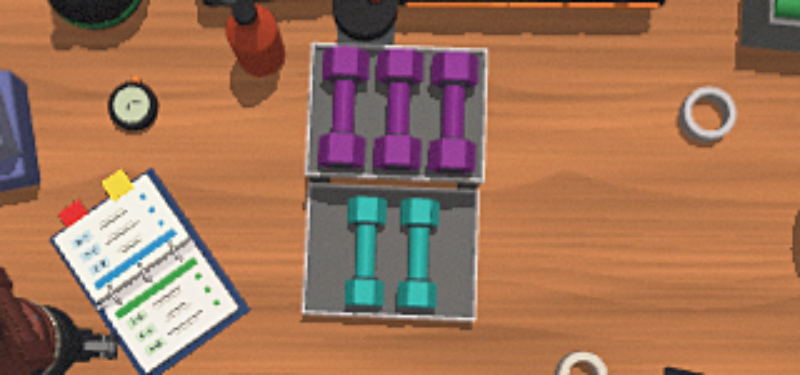

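The final views show three purple weights in the rear tray and two turquoise in the front, side by side and straight. Both cards are turned and the green page is open. One last numeric check before handing in.

Run:
```python
from h import *
c=capture("top")
for col,z0,t in(("turq",.028,FRONT),("purple",.098,REAR)):
    for w in weights(c,z0):
        if w[0]==col: d=w[2]-t; print(col,"dx,dy mm",(np.array([d@TX,d@TY])*1000).round(1),"yaw err",np.degrees((w[3]-A+np.pi/2)%np.pi-np.pi/2).round(1),round(w[4]),round(w[5]))
s=read_state(); print(s["time"],s["contact_force"].round(1),s["tool_pos"])
```

```text
turq dx,dy mm [-1.4 33.7] yaw err 0.9 146 51
turq dx,dy mm [ -0.4 -35.7] yaw err 0.5 144 51
purple dx,dy mm [-0.8 -1.4] yaw err 89.6 200 160
75.2 [-0.2  0.1 -0.2] [0.34999457 0.38003286 0.28002124]
```

```bash
python3 -c "
from station import *
hand_in()"
```

```text
the job is handed in; nothing more can be done
```

The corner is ready and the job was handed in at about 75 s of the 210 s allowed.

**What I did**
- **Cards:** I turned the red card, then the yellow, over the rings to the far half. The yellow one slipped from the grip near upright and stayed standing, so I pushed it over with closed fingertips, with almost no force.
- **Weights:** Five were present: two turquoise and three purple. The turquoise are in the lower front tray, 70 mm apart. The purple are in the upper rear tray at 70 mm spacing. The white lookalike stayed where it was.

**Last checks**
- **Binder:** Pictures show both cards flat on the far half with the green page open.
- **Turquoise:** Both are within 1.5 mm of their intended places and within 1° of straight.
- **Purple:** The three merged into one outline in the mask, so I could not measure each one separately. The row as a whole is centred within 1.5 mm, at the expected 200 by 160 mm. The top picture shows them parallel and lined up.
- **Everything else:** The wrist force read close to zero with the arm clear of everything. I did not measure the flask, shaker and other items to leave alone; those in view look unmoved in the final pictures.

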